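# Tighten the mould press until its torque knob clicks, then lock it

## Task

Clamp the two-part plaster mould in the sloping press: turn the round fluted knob clockwise until the screw is tight and the knob's clutch slips and clicks once or twice, then stop before a third click. After that, turn the wing-shaped lock beside it clockwise a quarter turn to its stop, let go, and leave the things standing around the press where they are.

Things in the scene. Friction and masses are not known exactly. Their poses are not given: they have to be found in the camera images.
- head: Sloping head of the press (fixed): cream two-part mould 170 x 210 x 90 mm under a dark steel bridge, 330 mm long, 50 mm wide, its top 144 mm above the origin along z. Origin: centre of the mould's underside. z is the axis of knob, screw and lock and leans 35 degrees from vertical to the robot's side; y runs along the bridge from knob to lock; x goes up the slope.
- knob_grip (a point): Grip point on the axis of the torque knob, 46 mm above the bridge; fixed, axes as head. Black fluted round knob, 56 mm across, 45 mm tall (27 mm below to 18 mm above this point), over a 48 mm collar on the screw. The screw turns easily (0.15 N m) for 1.4 to 2.8 rad, unknown, so regrasp; once tight, the collar stands still and the knob slips against 0.5 N m in clicks of 30 degrees.
- clutch (a joint): How far the knob has slipped on its screw, rad, growing clockwise seen from above the knob. 0 at the start and while the screw still turns along with it. Each click adds 0.52: it rests near 0.52 after one, 1.05 after two, and past half-way it springs on to the next, which may back the screw off by up to 0.3 rad (still tight enough). Above 1.35 a third click has begun.
- foot_under (a point): Centre of the underside of the 44 mm steel pressure foot below the knob; the screw drives it down 1.5 mm per rad of turning clockwise onto the mould.
- mould_face (a point): Point of the mould's upper face where the foot lands; the foot is down when foot_under meets this point.
- lock_grip (a point): Point to grip the wing lock: on its axis, 43 mm above the bridge top along the axis and 145 mm along the bridge from the knob; axes as head (fixed, does not turn). The wing is a plain steel bar 80 mm long, 14 mm thick and 34 mm tall, reaching from 18 mm below to 16 mm above this point, over a 36 mm disc.
- lock (a joint): Angle of the wing lock, rad, growing clockwise seen from above it along its axis. At 0 the wing's length lies along the x axis of lock_grip (across the bridge), at 1.57 along the bridge, where it meets its stop (locked). Starts between 0.12 and 0.3. Turns against about 0.12 N m and stays where it is left.
- beaker_rim (a point): Clear plastic mixing beaker, 90 mm wide and 110 mm tall, standing loose (bystander): centre of its mouth, 110 mm above the table.
- claycup_rim (a point): Small grey clay cup, 70 mm wide and 60 mm tall, standing loose (bystander): centre of its mouth, 60 mm above the table.
- spray_mid (a point): Steel spray can, 60 mm wide and 160 mm tall, standing loose (bystander): its centre, half-way up.

How it is judged (in metres and radians):
On the way, in this order (a step that is already met when the one before it is completed fails the run):
1. the screw is tight and the knob has slipped at least one click (value of joint clutch above 0.4 rad and distance between foot_under and mould_face below 0.001 m), for 0.2 s.
2. the wing lock is turned to its stop (within 10 degrees) (value of joint lock above 1.39 rad), for 0.2 s.
At the end, for the whole second after the job is handed in: The knob has slipped one or two clicks (0.4 to 1.35 rad), the foot is still down on the mould (within 1 mm), the wing lock is within 10 degrees of its stop (over 1.39 rad), and the bystanders are within 30 mm of where they stood (all of step 1 and value of joint clutch below 1.35 rad and value of joint lock above 1.39 rad); the robot touches nothing.
It fails at once if the knob is turned on into a third click (value of joint clutch above 1.35 rad).
It fails at once if a bystander is moved more than 30 mm (distance of any of beaker_rim, claycup_rim, spray_mid from where it was at the start of the episode above 0.03 m).
It also fails if it takes over 67 s, if anything falls off the work surface, if the arm or the gripper's body presses on something with over 40 N, if the wrist force passes 120 N, or if a joint passes its speed limit or range.

## Robot

A 7-joint arm with a two-finger parallel gripper is mounted at the origin on the work surface. World frame = base frame: x ahead of the robot, y to its left, z up, the work surface at z = 0. Lengths are in m, angles in degrees, forces in N, time in s.
With the tool pointing down it reaches from about 0.425 to 0.875 m from the base axis. Payload 4.7 kg.
Tool frame: the origin (TCP) lies between the finger pads; the fingertips stand env.finger_overhang ahead of it and the grasp point (between the pads) lies 5 mm behind it (env.finger_overhang is the distance from the TCP to the fingertips, in m); z points along the fingers, y is the line along which they close (so a half turn about z gives the same grasp; the last joint's range is limited). The gripper opens to 87 mm and grips with 3 to 60 N. Pads are 19 mm wide; open, the fingers measure 117 mm over their backs; the gripper's body (75 mm by 190 mm) begins 51 mm behind the grasp point.
Start: joints at [67.099, 18.392, -4.016, 83.108, 1.295, 78.541, -3.26], TCP at [0.261, -0.595, 0.237] pointing down, gripper open.
Joint ranges: [-163.93, 163.93], [-17.29, 119.83], [-79.2, 71.16], [3.27, 140.29], [-89.18, 269.18], [5.43, 117.66], [-154.24, 154.24]. Speed limits (degrees/s): [147.25, 147.25, 180, 180, 180, 180, 180].

## Interface

Orientations are given as [roll, pitch, yaw] about the fixed x, y, z axes, in that order (R = Rz(yaw) Ry(pitch) Rx(roll)).
In Python, from cell import telemetry, eyes, env, models gives the robot as it stands. The module is installed in compiled form; this text tells all that it offers.
- The arm moves only by the tool drive_tool, never from a script. Its arguments are lists of equal length, an entry for each row: "angular": the turn, a rotation vector about the tool's x, y, z in rad, a list of three; "delta_pos": the shift along the tool's x, y, z in cm, a list of three; "gripper": the finger opening in cm, from 0 to 8.7. A call has 1 to 20 rows; each row shifts and turns the commanded pose from where the row before left it, along the tool's axes as they then stand; what a row does not reach is not made up. A row lasts 1/10 s, in which the tool goes at most 50 mm and 8.59 degrees, less where a joint would pass 70% of its speed; a pose out of reach is approached as far as the arm can. A call with a gripper value outside its range is refused whole. The fingers move at their own pace and stop on an object; "squeeze" is the grip in N (left out, the last holds). Time passes only in rows, so rows that do not move let the fingers close. It gives the time, the measured TCP pose, the force, the opening and the grip force at its end, in the units of the state.
- telemetry.get_obs(): the state, without advancing time (a new reading comes with each control period).
- eyes.read_camera(name): name is "scene" or "top" or "wrist"; returns a dict with "pixels" (400x640x3 uint8, red, green, blue), "mtx" (3x3 intrinsics, pixels), "origin" and "orientation" of the camera in the world. Camera axes: x right, y down, z forward; pixel columns grow to the right and rows downward; lengths in m; the calibration is good to about 2 mm. A picture is of the moment at which its call begins. There is no depth.
- env.sign_off(): hands the job in; it is judged then, once.
Trained networks look in a picture, given as the dict that the camera call returned (one of the last four; its "shot" number tells which), for a name from the list of things; names that differ only in an ending like _2 or _b are one class to them, and where a whole thing is asked for, a point or a joint stands for the part that bears it (a point fixed in the world has none). Each returns a list of dicts, best first, with "p" (0 to 1); they miss things now and then, are a little off and sometimes report something else, mostly with a low value. They report only what shows in the picture. A call takes as long as a camera call.
- models.search_frame(picture, target): "centre" ([column, row] in pixels, amid what is visible of it).
- models.cut_out(picture, target): "pixels" (400x640 bool, what is visible of it) and "centre" ([column, row] in pixels, amid what is visible of it).
The state is a dict: "time_s": time; "qpos": joint angles; "joint_velocities": joint speeds; "effort": joint torques, N m; "tool_pos": TCP position; "tool_rot": TCP orientation; "force": force on the tool from outside, world axes, zero at the start; "wrist_torque": the same for the moment, N m; "grip_width": finger opening in m; "grasp_force": force on a finger pad.
Only numpy, scipy, OpenCV 4.12 (cv2) and the standard library are available. Lean on these libraries where they do the work, as an engineer would, in place of code of your own. Each camera call takes 0.05 s, during which the arm holds its last target. There are 200 camera calls.

## Working session

There is one attempt and no reset: what is moved stays moved. The work goes in short steps, Python scripts to look and compute and a tool call to move; the robot and the scene stay as the last step left them, time stands still between calls to the robot, and variables do not carry over. Pictures are saved under pics/ and viewed, at most 10 in all, crops included, and the job is handed in when it is done.

Besides the shell and the picture viewer there is one more tool, called after "Emit:" as a command line: name --argument value ..., lists and objects as JSON in quotes. drive_tool: Moves the arm, as the interface text tells. Its arguments: {"type":"object","properties":{"angular":{"type":"array","items":{"type":"array","items":{"type":"number"}}},"delta_pos":{"type":"array","items":{"type":"array","items":{"type":"number"}}},"gripper":{"type":"array","items":{"type":"number"}},"squeeze":{"type":"number"}},"required":["angular","delta_pos","gripper"]}

```bash
mkdir -p pics; cat > h.py <<'E'
import numpy as np, cv2
from scipy.spatial.transform import Rotation as R
from cell import telemetry, eyes, env, models
def Rm(o):
    o=np.array(o,float)
    return o if o.shape==(3,3) else R.from_euler('xyz',o,degrees=True).as_matrix()
def proj(p,P):
    C=Rm(p['orientation']); q=(np.atleast_2d(P)-np.array(p['origin']))@C
    u=q@np.array(p['mtx']).T; return u[:,:2]/u[:,2:]
def ray(p,px):
    C=Rm(p['orientation']); d=C@np.linalg.inv(p['mtx'])@np.array([px[0],px[1],1.]); return np.array(p['origin']),d/np.linalg.norm(d)
def tri(rs):
    A=sum(np.eye(3)-np.outer(d,d) for o,d in rs); b=sum((np.eye(3)-np.outer(d,d))@o for o,d in rs); return np.linalg.solve(A,b)
def save(p,n,crop=None):
    im=cv2.cvtColor(p['pixels'],cv2.COLOR_RGB2BGR); 
    if crop: 
        a,b,c,d=crop; im=im[b:d,a:c]; s=min(800/im.shape[1],600/im.shape[0]); im=cv2.resize(im,None,fx=s,fy=s,interpolation=cv2.INTER_CUBIC)
    cv2.imwrite('pics/'+n,im)
E
python3 - <<'E'
from h import *
import pickle
P={}
for n in ['scene','top','wrist']:
    p=eyes.read_camera(n); P[n]=p; save(p,n+'0.png')
    print(n,p['mtx'][0],np.round(p['origin'],3),p['orientation'])
    for t in ['head','knob_grip','lock','clutch','lock_grip','foot_under','beaker_rim','claycup_rim','spray_mid']:
        try: print(t,[(np.round(r['centre']),round(r['p'],2)) for r in models.search_frame(p,t)[:2]])
        except Exception as e: print(t,e)
pickle.dump(P,open('P.pkl','wb'))
print(telemetry.get_obs(),env.finger_overhang)
E
```

```text
scene [455.01356094   0.         322.46524606] [1.429 0.504 1.061] [-131.19013681    1.07817062  120.02156335]
head [(array([288., 222.]), 0.93)]
knob_grip [(array([290., 218.]), 0.66)]
lock [(array([325., 194.]), 0.54)]
clutch []
lock_grip [(array([287., 220.]), 0.71)]
foot_under [(array([280., 199.]), 0.63)]
beaker_rim [(array([467., 248.]), 0.85), (array([287., 218.]), 0.3)]
claycup_rim [(array([230., 193.]), 0.76), (array([288., 219.]), 0.74)]
spray_mid [(array([442., 273.]), 0.69)]
top [404.42388337   0.         320.30083907] [ 0.496 -0.011  1.215] [-176.2739063    -0.38273662  -89.04705485]
head [(array([352., 167.]), 0.95)]
knob_grip [(array([350., 169.]), 0.84)]
lock [(array([312., 188.]), 0.68)]
clutch [(array([368., 196.]), 0.78), (array([312., 190.]), 0.26)]
lock_grip [(array([352., 169.]), 0.96)]
foot_under [(array([374., 175.]), 0.6)]
beaker_rim [(array([165., 242.]), 0.81)]
claycup_rim [(array([456., 205.]), 0.9)]
spray_mid [(array([181., 194.]), 0.94)]
wrist [299.55735485   0.         324.90667442] [ 0.332 -0.564  0.385] [ 1.63855823e+02 -2.78281431e-02 -6.62399835e+01]
head []
knob_grip []
lock []
clutch []
lock_grip []
foot_under []
beaker_rim []
claycup_rim []
spray_mid []
{'time_s': 1.5, 'qpos': array([67.09926565, 18.39370836, -4.01670533, 83.10779249,  1.2942567 ,
       78.54202781, -3.25898603]), 'joint_velocities': array([0.00970392, 0.07229059, 0.05937029, 0.04980108, 0.00665054,
       0.09477349, 0.04794469]), 'effort': array([-3.63513072e-04, -4.91096127e+01, -4.03750297e-01, -3.12764776e+01,
       -6.40912727e-02,  3.37948417e-02,  2.79044013e-05]), 'tool_pos': array([ 0.26134284, -0.5951577 ,  0.23656424]), 'tool_rot': array([1.79998432e+02, 1.86340147e-03, 2.37109766e+01]), 'force': array([0.1059223 , 0.07121029, 0.25625263]), 'wrist_torque': array([ 0.03074378,  0.02438723, -0.03547356]), 'grasp_force': 0.0, 'grip_width': 0.08730921478705232} 0.014
```

View pics/scene0.png

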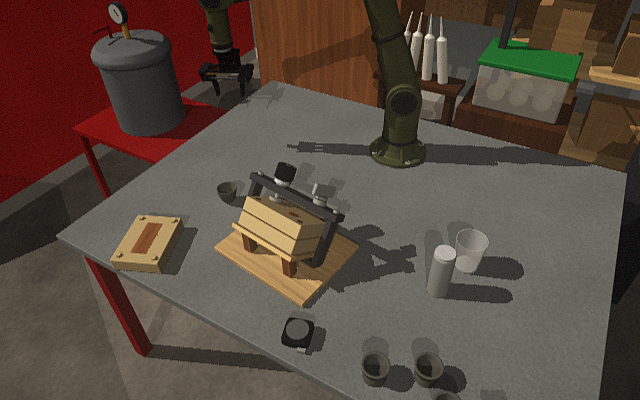

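View pics/top0.png

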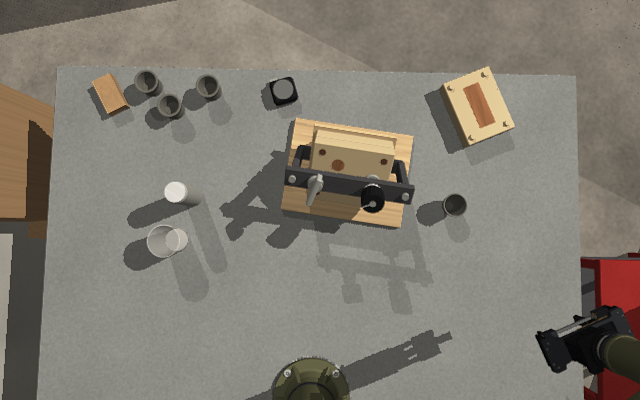

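The scene shows the press with the knob at about (285,172) and the wing at about (320,192). In the top view the knob is at (372,198) and the wing at (316,188). Beaker and can are to the left, the clay cup to the right at (455,205). I'll zoom in next.

```bash
python3 - <<'E'
from h import *
import pickle
P=pickle.load(open('P.pkl','rb'))
s=cv2.cvtColor(P['scene']['pixels'],cv2.COLOR_RGB2BGR)[150:280,225:355]
t=cv2.cvtColor(P['top']['pixels'],cv2.COLOR_RGB2BGR)[110:240,280:420]
a=cv2.resize(s,(400,400),interpolation=cv2.INTER_CUBIC); b=cv2.resize(t,(400,371),interpolation=cv2.INTER_CUBIC)
im=np.zeros((400,800,3),np.uint8); im[:,:400]=a; im[:371,400:]=b
cv2.imwrite('pics/z.png',im)
E
```

```text
(no output)
```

View pics/z.png

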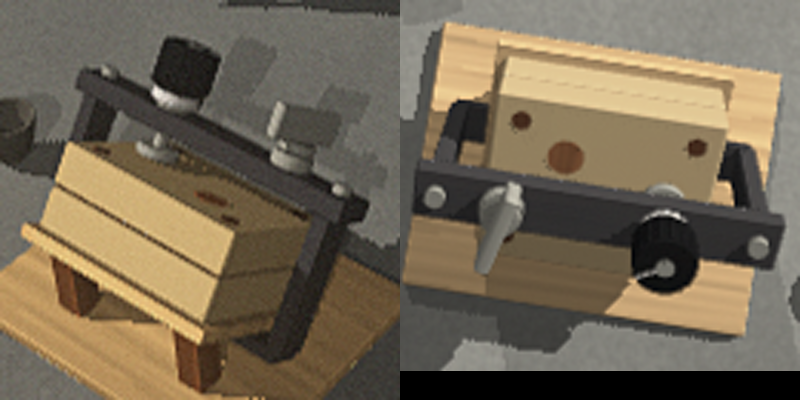

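```bash
cat > fit.py <<'E'
from h import *
import pickle
from scipy.optimize import least_squares
P=pickle.load(open('P.pkl','rb'))
S=lambda c:(225+c[0]*130/400,150+c[1]*130/400); T=lambda c:(280+(c[0]-400)*.35,110+c[1]*.35)
# (cam, x,y,z mm, 'k' = relative knob / 'l' lock / '' )
O=[('s',85,-105,90,0,(70,143)),('s',85,105,90,0,(238,234)),('s',-85,105,90,0,(312,213)),('s',85,105,0,0,(205,322)),
('t',85,105,90,0,(500,93)),('t',85,-105,90,0,(726,133)),
('t',-25,165,144,0,(417,205)),('t',-25,-165,144,0,(775,270)),
('s',25,165,144,0,(350,222)),('s',-25,165,144,0,(367,206)),
('s',0,0,208,1,(190,44)),('t',0,0,208,1,(666,266)),('s',0,145,203,1,(306,117)),('t',0,145,203,1,(497,228))]
def hp(v): 
    return np.array(v[:3]),R.from_euler('z',v[3]).as_matrix()@R.from_euler('y',-35,degrees=True).as_matrix()
def res(v):
    o,Rh=hp(v); r=[]
    for c,x,y,z,k,px in O:
        q=o+Rh@(np.array([x,y,z])/1e3+[0,v[4]*k,0])
        p=P['scene'] if c=='s' else P['top']
        r+=list(proj(p,q)[0]-(S(px) if c=='s' else T(px)))
    return np.array(r)
s=least_squares(res,[.6,-.05,.1,-.1,-.07],loss='soft_l1')
print(np.round(s.x,4)); print(np.round(res(s.x).reshape(-1,2),1))
o,Rh=hp(s.x); k=o+Rh@[0,s.x[4],.19]; l=o+Rh@[0,s.x[4]+.145,.187]
print('knob',k,'lock',l); print(Rh)
pickle.dump((k,l,Rh,s.x),open('fit.pkl','wb'))
E
python3 fit.py
```

```text
[ 0.6774 -0.1005  0.0668 -0.1356 -0.0604]
[[-2.2 -0.1]
 [-1.7  0.7]
 [ 5.3  4.2]
 [-1.7  1.7]
 [-0.7 -0.6]
 [ 1.2 -2.2]
 [-1.6  3.8]
 [-0.9  0.4]
 [-2.7 -5.3]
 [ 0.4 -0.8]
 [ 0.1  1.6]
 [-0.1  0.5]
 [ 0.2 -2.1]
 [ 0.1  3.7]]
knob [ 0.56123618 -0.14562874  0.22246014] lock [ 0.58254427 -0.0021926   0.22000269]
[[ 0.81163151  0.13519421 -0.5683105 ]
 [-0.11074461  0.99081912  0.07754421]
 [ 0.57357644  0.          0.81915204]]
```

```bash
cat > mv.py <<'E'
from h import *
from scipy.optimize import fsolve
def plan(tp,TR,n,start=None):
    if start is None:
        s=telemetry.get_obs(); start=(np.array(s['tool_pos']),Rm(s['tool_rot']))
    p0,R0=start
    w=R.from_matrix(R0.T@TR).as_rotvec()/n; dR=R.from_rotvec(w).as_matrix()
    A=np.zeros((3,3)); Q=R0
    for i in range(n): A=A+Q; Q=Q@dR
    v=np.linalg.solve(A,tp-p0)*100
    print('n',n,'angular',np.round(w,4),'delta_pos_cm',np.round(v,3),'deg/row',np.round(np.degrees(np.linalg.norm(w)),2))
def toolR(Rh,phi): # phi: cw (deg) rotation of tool from x=head x
    B=Rh@np.diag([1,-1,-1.]); return B@R.from_euler('z',phi,degrees=True).as_matrix()
E
python3 - <<'E'
from mv import *; import pickle
k,l,Rh,v=pickle.load(open('fit.pkl','rb'))
s=telemetry.get_obs(); p0=np.array(s['tool_pos'])+[0,0,.14]
plan(k+.14*Rh[:,2],toolR(Rh,0),16,(p0,Rm(s['tool_rot'])))
E
```

```text
n 16 angular [-0.0105  0.0372  0.0333] delta_pos_cm [ 1.734 -2.672  0.692] deg/row 2.92
```

Emit:
drive_tool --angular '[[0, 0, 0], [0, 0, 0], [0, 0, 0], [0, 0, 0]]' --delta_pos '[[0, 0, -3.5], [0, 0, -3.5], [0, 0, -3.5], [0, 0, -3.5]]' --gripper '[8.7, 8.7, 8.7, 8.7]'

```text
time_s: 1.9
tool_pos: [0.2612, -0.595, 0.3781]
tool_rot: [180.0, 0.0, 23.7]
force: [0.2, -0.4, 0.4]
grip_width: 0.087
grasp_force: 0.0
```

Emit:
drive_tool --angular '[[-0.0105, 0.0372, 0.0333], [-0.0105, 0.0372, 0.0333], [-0.0105, 0.0372, 0.0333], [-0.0105, 0.0372, 0.0333], [-0.0105, 0.0372, 0.0333], [-0.0105, 0.0372, 0.0333], [-0.0105, 0.0372, 0.0333], [-0.0105, 0.0372, 0.0333], [-0.0105, 0.0372, 0.0333], [-0.0105, 0.0372, 0.0333], [-0.0105, 0.0372, 0.0333], [-0.0105, 0.0372, 0.0333], [-0.0105, 0.0372, 0.0333], [-0.0105, 0.0372, 0.0333], [-0.0105, 0.0372, 0.0333], [-0.0105, 0.0372, 0.0333], [0, 0, 0], [0, 0, 0]]' --delta_pos '[[1.734, -2.672, 0.692], [1.734, -2.672, 0.692], [1.734, -2.672, 0.692], [1.734, -2.672, 0.692], [1.734, -2.672, 0.692], [1.734, -2.672, 0.692], [1.734, -2.672, 0.692], [1.734, -2.672, 0.692], [1.734, -2.672, 0.692], [1.734, -2.672, 0.692], [1.734, -2.672, 0.692], [1.734, -2.672, 0.692], [1.734, -2.672, 0.692], [1.734, -2.672, 0.692], [1.734, -2.672, 0.692], [1.734, -2.672, 0.692], [0, 0, 0], [0, 0, 0]]' --gripper '[8.7, 8.7, 8.7, 8.7, 8.7, 8.7, 8.7, 8.7, 8.7, 8.7, 8.7, 8.7, 8.7, 8.7, 8.7, 8.7, 8.7, 8.7]'

```text
time_s: 3.7
tool_pos: [0.5257, -0.1693, 0.3301]
tool_rot: [-178.1, -32.6, -7.8]
force: [-0.3, -0.7, -0.0]
grip_width: 0.0869
grasp_force: 0.0
```

```bash
python3 - <<'E'
from mv import *; import pickle
k,l,Rh,v=pickle.load(open('fit.pkl','rb'))
p=eyes.read_camera('wrist'); s=telemetry.get_obs()
print(s['time_s'],s['tool_pos'],s['tool_rot'],s['qpos'],p['origin'])
print('target',k+.14*Rh[:,2])
pickle.dump(p,open('W1.pkl','wb'))
save(p,'w1.png')
for t in ['clutch','lock','head']: print(t,[(np.round(r['centre']),round(r['p'],2)) for r in models.search_frame(p,t)[:2]])
print(proj(p,[k+.018*Rh[:,2],k-.027*Rh[:,2],l+.016*Rh[:,2]]))
E
```

```text
3.75 [ 0.52535926 -0.17057562  0.33022432] [-178.12513141  -32.62359475   -7.97548696] [ 31.32546357 -17.28708812  -8.32124225 114.70999763 -15.51889538
  51.94146425 -68.464902  ] [ 0.51022922 -0.17144926  0.49550109]
target [ 0.48167271 -0.13477255  0.33714143]
clutch [(array([294., 234.]), 0.64)]
lock [(array([140., 217.]), 0.75)]
head [(array([258., 192.]), 0.85)]
[[295.9380388  245.18045947]
 [301.4387246  224.80738883]
 [135.14011935 240.45046905]]
```

View pics/w1.png

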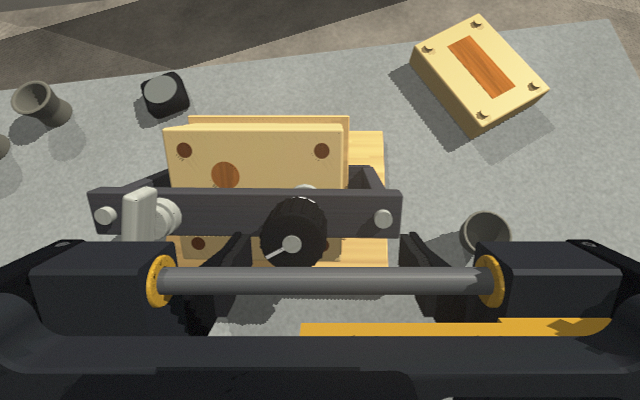

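Wrist view: the knob's hub is at (291,244) with its pointer to (268,257). The bridge top face spans roughly (88..403, 189..236) and the wing is at (140,215). Joint 2 hit its limit, so the standoff must be shorter. I'll refit.

```bash
python3 - <<'E'
import re
t=open('fit.py').read()
a=t.index("O=["); b=t.index("def hp")
t=t[:a]+"""P['w']=pickle.load(open('W1.pkl','rb'))
O=[('s',85,-105,90,0,(70,143)),('s',85,105,90,0,(238,234)),
('t',-25,-165,144,0,(775,270)),('s',-25,165,144,0,(367,206)),
('w',25,165,144,0,(88,190)),('w',25,-165,144,0,(402,190)),('w',-25,-165,144,0,(402,237)),
('w',0,0,208,1,(291,244)),('s',0,0,208,1,(190,44)),('t',0,0,208,1,(666,266)),('s',0,145,203,1,(306,117)),('t',0,145,203,1,(497,228))]
"""+t[b:]
t=t.replace("P['scene'] if c=='s' else P['top']","P[{'s':'scene','t':'top','w':'w'}[c]]").replace("(S(px) if c=='s' else T(px))","({'s':S,'t':T,'w':lambda c:c}[c](px))")
open('fit.py','w').write(t)
E
python3 fit.py; python3 - <<'E'
from h import *; import pickle
k,l,Rh,v=pickle.load(open('fit.pkl','rb')); o=np.array(v[:3])
P=pickle.load(open('P.pkl','rb')); P['w']=pickle.load(open('W1.pkl','rb'))
def draw(p):
    im=cv2.cvtColor(p['pixels'],cv2.COLOR_RGB2BGR).copy()
    def poly(L,c): 
        q=proj(p,[o+Rh@np.array(x) for x in L]); cv2.polylines(im,[np.round(q*16).astype(int)],True,c,1,cv2.LINE_AA,4)
    for z in (.09,0): poly([(a*.085,b*.105,z) for a,b in((1,1),(1,-1),(-1,-1),(-1,1))],(0,255,0))
    poly([(a*.025,b*.165,.144) for a,b in((1,1),(1,-1),(-1,-1),(-1,1))],(0,0,255))
    th=np.linspace(0,6.28,40)
    for z in (.208,.163): poly([(.028*np.cos(t),v[4]+.028*np.sin(t),z) for t in th],(255,255,0))
    for z in (.203,.169): poly([(.04*np.cos(t),v[4]+.145+.04*np.sin(t),z) for t in th],(255,0,255))
    return im
a=cv2.resize(draw(P['scene'])[150:280,225:355],(300,300),interpolation=cv2.INTER_CUBIC)
b=cv2.resize(draw(P['top'])[110:240,280:420],(323,300),interpolation=cv2.INTER_CUBIC)
c=cv2.resize(draw(P['w'])[100:290,70:420],(552,300))
im=np.zeros((600,640,3),np.uint8); im[:300,:300]=a; im[:300,310:633]=b; im[300:,:552]=c
cv2.imwrite('pics/ov.png',im)
E
```

```text
[ 0.6802 -0.0995  0.0707 -0.1345 -0.0585]
[[-2.7 -0.4]
 [-2.   0.4]
 [-1.  -0.8]
 [ 0.2 -1.1]
 [-0.2  0.3]
 [ 1.4  2.5]
 [-2.4  0.1]
 [ 0.8 -2.7]
 [ 0.2  1.4]
 [-1.1 -0.9]
 [ 0.5 -2.3]
 [-1.1  2.3]]
knob [ 0.56439771 -0.14283238  0.22631565] lock [0.58554706 0.00062725 0.22385819]
[[ 0.81175356  0.13409767 -0.56839596]
 [-0.10984638  0.99096812  0.07691526]
 [ 0.57357644  0.          0.81915204]]
```

View pics/ov.png

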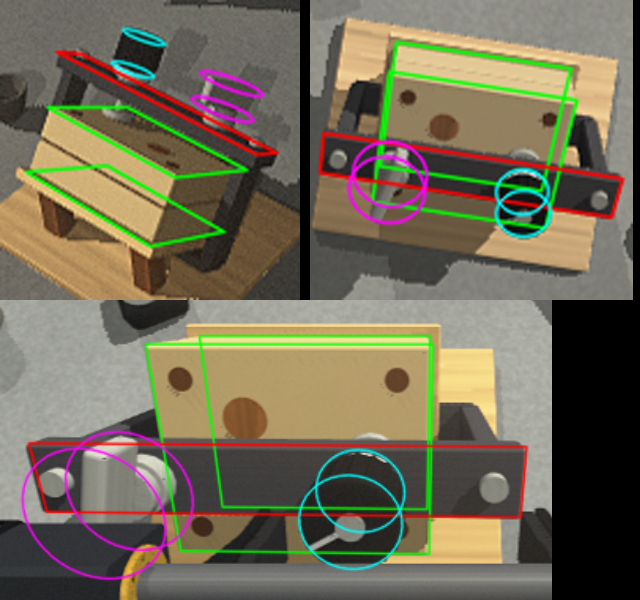

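Overlay matches the bridge and knob in all three views; the knob circle is centred on the hub. Now I'll go to a short hover with the tool turned counter-clockwise, to leave one long stroke.

```bash
python3 - <<'E'
from mv import *; import pickle
k,l,Rh,v=pickle.load(open('fit.pkl','rb'))
plan(k+.065*Rh[:,2],toolR(Rh,-60),12)
E
```

```text
n 12 angular [-0.004   0.0018 -0.0878] delta_pos_cm [-0.098 -0.38   0.346] deg/row 5.04
```

Emit:
drive_tool --angular '[[-0.004, 0.0018, -0.0878], [-0.004, 0.0018, -0.0878], [-0.004, 0.0018, -0.0878], [-0.004, 0.0018, -0.0878], [-0.004, 0.0018, -0.0878], [-0.004, 0.0018, -0.0878], [-0.004, 0.0018, -0.0878], [-0.004, 0.0018, -0.0878], [-0.004, 0.0018, -0.0878], [-0.004, 0.0018, -0.0878], [-0.004, 0.0018, -0.0878], [-0.004, 0.0018, -0.0878], [0, 0, 0], [0, 0, 0]]' --delta_pos '[[-0.098, -0.38, 0.346], [-0.098, -0.38, 0.346], [-0.098, -0.38, 0.346], [-0.098, -0.38, 0.346], [-0.098, -0.38, 0.346], [-0.098, -0.38, 0.346], [-0.098, -0.38, 0.346], [-0.098, -0.38, 0.346], [-0.098, -0.38, 0.346], [-0.098, -0.38, 0.346], [-0.098, -0.38, 0.346], [-0.098, -0.38, 0.346], [0, 0, 0], [0, 0, 0]]' --gripper '[8.7, 8.7, 8.7, 8.7, 8.7, 8.7, 8.7, 8.7, 8.7, 8.7, 8.7, 8.7, 8.7, 8.7]'

```text
time_s: 5.3
tool_pos: [0.538, -0.1411, 0.2774]
tool_rot: [149.3, -16.6, 56.8]
force: [-0.3, 0.0, -0.3]
grip_width: 0.0867
grasp_force: 0.0
```

```bash
python3 - <<'E'
from mv import *; import pickle
k,l,Rh,v=pickle.load(open('fit.pkl','rb'))
p=eyes.read_camera('wrist'); s=telemetry.get_obs()
print(s['time_s'],s['tool_pos'],s['tool_rot'],np.round(s['qpos'],1))
d=np.array(s['tool_pos'])-k; print('err in head',Rh.T@d*1000); print('rot err',R.from_matrix(toolR(Rh,-60).T@Rm(s['tool_rot'])).as_rotvec(degrees=True))
plan(k+.035*Rh[:,2],toolR(Rh,-60),6)
save(p,'w2.png'); print(proj(p,[k+.018*Rh[:,2]]))
E
```

```text
5.35 [ 0.5382156  -0.14096827  0.27769817] [149.23745912 -16.64070945  56.86572997] [ 24.8 -17.3  -8.4 121.4 -11.   41.8 -15.8]
err in head [ 8.01361713 -1.66368519 57.11528282]
rot err [ 0.436564   -0.07900844  0.08284629]
n 6 angular [-0.0013  0.0002 -0.0002] delta_pos_cm [-0.043 -0.128  0.369] deg/row 0.08
[[313.78339298 237.13031413]]
```

View pics/w2.png

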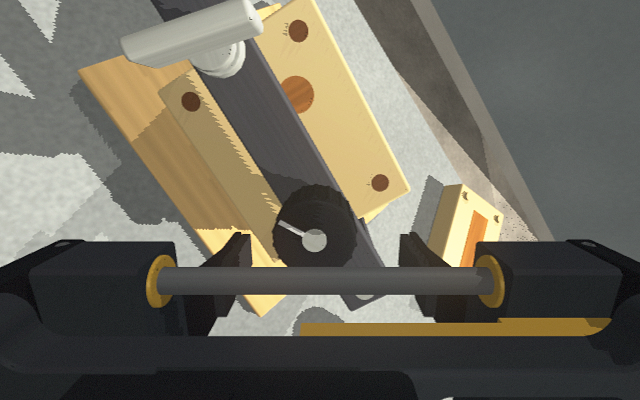

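The hub at (314,240) agrees with the projection (314,237). The wing is at upper left. Joint 7 falls with clockwise turns, so I wind counter-clockwise further first.

Emit:
drive_tool --angular '[[0, 0, -0.135], [0, 0, -0.135], [0, 0, -0.135], [0, 0, -0.135], [0, 0, -0.135], [0, 0, -0.135], [0, 0, -0.135], [0, 0, -0.135], [0, 0, -0.135], [0, 0, -0.135], [0, 0, -0.135], [0, 0, -0.135], [0, 0, -0.135], [0, 0, -0.135], [0, 0, -0.135], [0, 0, -0.135], [0, 0, -0.135], [0, 0, 0]]' --delta_pos '[[0, 0, 0], [0, 0, 0], [0, 0, 0], [0, 0, 0], [0, 0, 0], [0, 0, 0], [0, 0, 0], [0, 0, 0], [0, 0, 0], [0, 0, 0], [0, 0, 0], [0, 0, 0], [0, 0, 0], [0, 0, 0], [0, 0, 0], [0, 0, 0], [0, 0, 0], [0, 0, 0]]' --gripper '[8.7, 8.7, 8.7, 8.7, 8.7, 8.7, 8.7, 8.7, 8.7, 8.7, 8.7, 8.7, 8.7, 8.7, 8.7, 8.7, 8.7, 8.7]'

```text
time_s: 7.15
tool_pos: [0.5384, -0.1406, 0.2778]
tool_rot: [-172.3, 33.8, -173.8]
force: [-0.1, -0.4, -0.6]
grip_width: 0.087
grasp_force: 0.0
```

```bash
cat > st.py <<'E'
from mv import *; import pickle,sys
k,l,Rh,v=pickle.load(open('fit.pkl','rb'))
def st(pt,phi):
    s=telemetry.get_obs()
    print(round(s['time_s'],2),'q',np.round(s['qpos'],1),'w',round(s['grip_width'],4),'gf',s['grasp_force'])
    d=np.array(s['tool_pos'])-pt; print('pos in head mm',np.round(Rh.T@d*1000,2),'roterr tool',np.round(R.from_matrix(toolR(Rh,phi).T@Rm(s['tool_rot'])).as_rotvec(degrees=True),2))
    T=Rm(s['tool_rot']); print('F tool',np.round(T.T@s['force'],2),'M head',np.round(Rh.T@s['wrist_torque'],3),'F head',np.round(Rh.T@s['force'],2),'eff7',s['effort'][6])
E
python3 - <<'E'
from st import *
st(k,-190)
plan(k+.035*Rh[:,2],toolR(Rh,-190),5)
E
```

```text
7.15 q [ 23.2 -17.3  -7.2 121.5 -10.3  41.8 115.1] w 0.087 gf 0.0
pos in head mm [ 8.18 -1.27 57.14] roterr tool [-0.24  0.37 -1.5 ]
F tool [ 0.43 -0.34  0.48] M head [ 0.076  0.617 -0.107] F head [-0.35 -0.42 -0.48] eff7 0.9786634147167206
n 5 angular [ 0.0008 -0.0013  0.0052] delta_pos_cm [0.154 0.055 0.443] deg/row 0.31
```

Emit:
drive_tool --angular '[[0, 0, 0], [0, 0, 0], [0, 0, 0], [0, 0, 0], [0, 0, 0], [0, 0, 0]]' --delta_pos '[[0.15, 0.05, 0.44], [0.15, 0.05, 0.44], [0.15, 0.05, 0.44], [0.15, 0.05, 0.44], [0.15, 0.05, 0.44], [0, 0, 0]]' --gripper '[8.7, 8.7, 8.7, 8.7, 8.7, 8.7]'

```text
time_s: 7.75
tool_pos: [0.544, -0.1397, 0.2534]
tool_rot: [-172.4, 33.7, -173.8]
force: [0.1, -0.8, -0.3]
grip_width: 0.0872
grasp_force: 0.0
```

```bash
python3 - <<'E'
from st import *
st(k,-191.5)
plan(k-.003*Rh[:,2],toolR(Rh,-191.5),8)
p=eyes.read_camera('wrist'); print(proj(p,[k+.018*Rh[:,2]])); im=p['pixels'][180:300,250:400]
save(p,'w3.png',(240,160,400,280))
E
```

```text
7.75 q [ 23.  -15.5  -7.5 122.9 -10.3  38.6 115.2] w 0.0872 gf 0.0
pos in head mm [-1.36  0.37 34.04] roterr tool [-0.32  0.49 -0.05]
F tool [ 0.19 -0.78  0.37] M head [ 0.076  0.593 -0.123] F head [-0.04 -0.8  -0.38] eff7 0.0260501098819077
n 8 angular [ 0.0007 -0.0011  0.0001] delta_pos_cm [-0.018 -0.009  0.463] deg/row 0.07
[[322.86019631 249.338299  ]]
```

View pics/w3.png

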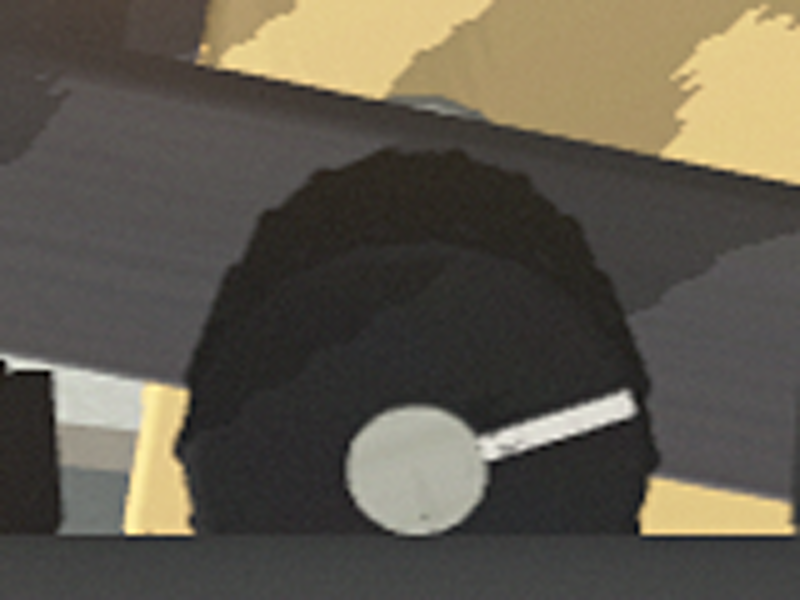

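Hub at about (323,254) against the projection (323,249); that offset stays toward tool −x at each yaw, so it is camera bias and the fit is centred. Descend and grip gently.

Emit:
drive_tool --angular '[[0, 0, 0], [0, 0, 0], [0, 0, 0], [0, 0, 0], [0, 0, 0], [0, 0, 0], [0, 0, 0], [0, 0, 0], [0, 0, 0], [0, 0, 0], [0, 0, 0], [0, 0, 0], [0, 0, 0], [0, 0, 0], [0, 0, 0]]' --delta_pos '[[-0.02, 0, 0.47], [-0.02, 0, 0.47], [-0.02, 0, 0.47], [-0.02, 0, 0.47], [-0.02, 0, 0.47], [-0.02, 0, 0.47], [-0.02, 0, 0.47], [-0.02, 0, 0.47], [0, 0, 0], [0, 0, 0], [0, 0, 0], [0, 0, 0], [0, 0, 0], [0, 0, 0], [0, 0, 0]]' --gripper '[8.7, 8.7, 8.7, 8.7, 8.7, 8.7, 8.7, 8.7, 5.2, 5.2, 5.2, 5.2, 5.2, 5.2, 5.2]' --squeeze 10

```text
time_s: 9.3
tool_pos: [0.5669, -0.1434, 0.225]
tool_rot: [-172.3, 33.8, -173.8]
force: [-0.8, -3.3, 0.1]
grip_width: 0.0558
grasp_force: 10.0
```

```bash
python3 - <<'E'
from st import *
st(k,-191.5)
E
```

```text
9.3 q [ 22.8 -11.   -8.1 122.9  -9.8  34.  114.7] w 0.0558 gf 9.98874132877063
pos in head mm [ 1.32 -0.25 -2.52] roterr tool [-0.21  0.36 -0.04]
F tool [ 0.85 -3.29 -0.27] M head [-0.568  0.455 -0.052] F head [-0.18 -3.39  0.27] eff7 0.02723618585150689
```

Emit:
drive_tool --angular '[[0, 0, 0], [0, 0, 0], [0, 0, 0], [0, 0, 0.06], [0, 0, 0.12], [0, 0, 0.12], [0, 0, 0.12], [0, 0, 0.12], [0, 0, 0.12], [0, 0, 0.12], [0, 0, 0.12], [0, 0, 0.12], [0, 0, 0.12], [0, 0, 0.12]]' --delta_pos '[[0, -0.05, 0], [0, 0, 0], [0, 0, 0], [0, 0, 0], [0, 0, 0], [0, 0, 0], [0, 0, 0], [0, 0, 0], [0, 0, 0], [0, 0, 0], [0, 0, 0], [0, 0, 0], [0, 0, 0], [0, 0, 0]]' --gripper '[5.0, 5.0, 5.0, 5.0, 5.0, 5.0, 5.0, 5.0, 5.0, 5.0, 5.0, 5.0, 5.0, 5.0]' --squeeze 35

```text
time_s: 10.7
tool_pos: [0.5664, -0.1447, 0.2247]
tool_rot: [148.9, 16.0, 106.9]
force: [-3.9, -6.1, 1.9]
grip_width: 0.0553
grasp_force: 35.0
```

```bash
python3 - <<'E'
from st import *
st(k,-191.5)
p=eyes.read_camera('wrist'); import pickle
pickle.dump(p['pixels'],open('W4.pkl','wb')); save(p,'w4.png',(240,160,400,280))
E
```

```text
10.7 q [ 34.  -11.  -18.  122.6 -13.9  34.3  45.9] w 0.0553 gf 34.96400081086904
pos in head mm [ 0.86 -1.54 -2.58] roterr tool [ 0.13  0.46 72.41]
F tool [-5.03 -4.4  -3.29] M head [-1.179  0.647  0.121] F head [-1.38 -6.54  3.3 ] eff7 0.9837008267641068
```

View pics/w4.png

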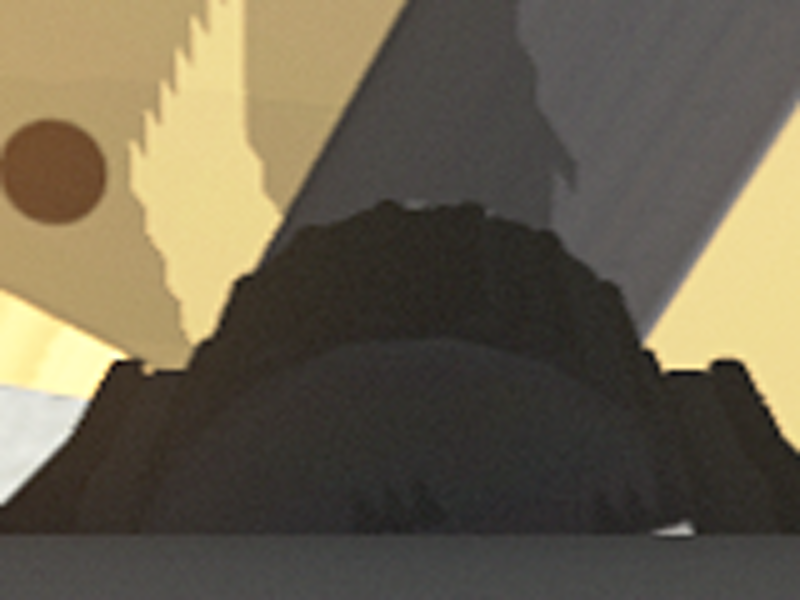

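About 72° turned; the pointer tip, at (690,530) in the crop, moved with the grip, and the torque is still the free-running 0.15. Now smaller steps while watching the torque.

Emit:
drive_tool --angular '[[0, 0, 0.09], [0, 0, 0.09], [0, 0, 0.09]]' --delta_pos '[[0, 0, 0], [0, 0, 0], [0, 0, 0]]' --gripper '[5.0, 5.0, 5.0]'

```text
time_s: 11.05
tool_pos: [0.5661, -0.1448, 0.2246]
tool_rot: [146.2, 7.7, 93.7]
force: [-5.4, -5.6, 2.9]
grip_width: 0.0553
grasp_force: 35.0
```

```bash
python3 -c "
from st import *
st(k,-191.5)"
```

```text
11.05 q [ 36.4 -11.1 -20.1 122.5 -14.8  34.4  31.2] w 0.0553 gf 34.96612636372447
pos in head mm [ 0.64 -1.67 -2.56] roterr tool [ 0.22  0.47 87.81]
F tool [-5.53 -3.62 -4.99] M head [-1.25   0.681  0.178] F head [-2.17 -6.23  5.01] eff7 0.6827093102037907
```

Emit:
drive_tool --angular '[[0, 0, 0.09], [0, 0, 0.09]]' --delta_pos '[[0, 0, 0], [0, 0, 0]]' --gripper '[5.0, 5.0]'

```text
time_s: 11.25
tool_pos: [0.5659, -0.1448, 0.2244]
tool_rot: [145.5, 1.9, 85.1]
force: [-7.1, -5.0, 2.9]
grip_width: 0.0552
grasp_force: 35.0
```

```bash
python3 -c "
from st import *
st(k,-191.5)"
```

```text
11.25 q [ 38.1 -11.2 -21.5 122.5 -15.4  34.4  21.4] w 0.0552 gf 34.96531188022345
pos in head mm [ 0.39 -1.74 -2.57] roterr tool [ 0.28  0.48 98.13]
F tool [-5.71 -3.99 -5.97] M head [-1.346  0.912  0.222] F head [-3.59 -5.94  6.  ] eff7 0.6763794645667076
```

Emit:
drive_tool --angular '[[0, 0, 0.09], [0, 0, 0.09]]' --delta_pos '[[0, 0, 0], [0, 0, 0]]' --gripper '[5.0, 5.0]'

```text
time_s: 11.45
tool_pos: [0.5658, -0.1448, 0.2243]
tool_rot: [145.7, -4.0, 76.6]
force: [-7.5, -4.2, 3.7]
grip_width: 0.0554
grasp_force: 35.0
```

```bash
python3 -c "
from st import *
st(k,-191.5)"
```

```text
11.45 q [ 39.7 -11.2 -23.  122.5 -16.   34.5  11.7] w 0.0554 gf 34.96456868480891
pos in head mm [ 0.21 -1.77 -2.57] roterr tool [  0.35   0.48 108.44]
F tool [-5.5  -2.88 -6.97] M head [-1.353  0.903  0.198] F head [-3.47 -5.12  6.99] eff7 0.6717824377119541
```

Emit:
drive_tool --angular '[[0, 0, 0.09], [0, 0, 0.09]]' --delta_pos '[[0, 0, 0], [0, 0, 0]]' --gripper '[5.0, 5.0]'

```text
time_s: 11.65
tool_pos: [0.5656, -0.1447, 0.2242]
tool_rot: [146.8, -9.6, 68.1]
force: [-8.1, -3.9, 4.7]
grip_width: 0.0557
grasp_force: 35.0
```

```bash
python3 -c "
from st import *
st(k,-191.5)"
```

```text
11.65 q [ 41.4 -11.3 -24.5 122.4 -16.6  34.6   2. ] w 0.0557 gf 34.99298001173884
pos in head mm [-0.04 -1.72 -2.58] roterr tool [  0.45   0.48 118.62]
F tool [-5.74 -1.96 -8.11] M head [-0.942  1.011  0.951] F head [-3.49 -4.91  8.14] eff7 -0.18536968622356653
```

Torque jumped to about 0.95, so the screw is tight at about 110–115°. Squeeze harder and step through the first click.

Emit:
drive_tool --angular '[[0, 0, 0], [0, 0, 0.07], [0, 0, 0.07]]' --delta_pos '[[0, 0, 0], [0, 0, 0], [0, 0, 0]]' --gripper '[5.0, 5.0, 5.0]' --squeeze 50

```text
time_s: 11.95
tool_pos: [0.5656, -0.1444, 0.2242]
tool_rot: [148.2, -14.0, 61.1]
force: [-9.2, -3.9, 4.2]
grip_width: 0.0555
grasp_force: 50.0
```

```bash
python3 -c "
from st import *
st(k,-191.5)"
```

```text
11.95 q [ 42.7 -11.4 -25.6 122.4 -17.1  34.7  -5.7] w 0.0555 gf 49.99744115397334
pos in head mm [-0.13 -1.38 -2.54] roterr tool [  0.48   0.51 126.71]
F tool [-6.58 -2.09 -8.29] M head [-1.271  1.131  0.094] F head [-4.61 -5.07  8.33] eff7 0.5438097193837166
```

Emit:
drive_tool --angular '[[0, 0, 0.06], [0, 0, 0.06]]' --delta_pos '[[0, 0, 0], [0, 0, 0]]' --gripper '[5.0, 5.0]'

```text
time_s: 12.15
tool_pos: [0.5655, -0.1443, 0.2241]
tool_rot: [149.9, -17.6, 55.0]
force: [-9.4, -4.0, 4.6]
grip_width: 0.0551
grasp_force: 50.0
```

```bash
python3 -c "
from st import *
st(k,-191.5)"
```

```text
12.15 q [ 43.8 -11.4 -26.6 122.4 -17.6  34.8 -12.2] w 0.0551 gf 49.998975740745664
pos in head mm [-0.2  -1.29 -2.55] roterr tool [  0.52   0.5  133.59]
F tool [-6.86 -1.16 -8.74] M head [-1.298  1.199 -0.073] F head [-4.55 -5.21  8.77] eff7 0.575894583016634
```

Emit:
drive_tool --angular '[[0, 0, 0.06], [0, 0, 0.06]]' --delta_pos '[[0, 0, 0], [0, 0, 0]]' --gripper '[5.0, 5.0]'

```text
time_s: 12.35
tool_pos: [0.5654, -0.1443, 0.2241]
tool_rot: [152.0, -20.9, 48.6]
force: [-9.9, -3.3, 4.9]
grip_width: 0.055
grasp_force: 50.0
```

```bash
python3 -c "
from st import *
st(k,-191.5)"
```

```text
12.35 q [ 44.9 -11.5 -27.6 122.3 -18.   34.8 -18.7] w 0.055 gf 49.99858779832721
pos in head mm [-0.29 -1.29 -2.55] roterr tool [  0.57   0.5  140.5 ]
F tool [-6.72 -0.96 -9.35] M head [-1.275  1.318  0.017] F head [-4.88 -4.64  9.39] eff7 0.6135222315788269
```

Emit:
drive_tool --angular '[[0, 0, 0.05], [0, 0, 0.05]]' --delta_pos '[[0, 0, 0], [0, 0, 0]]' --gripper '[5.0, 5.0]'

```text
time_s: 12.55
tool_pos: [0.5654, -0.1443, 0.224]
tool_rot: [154.0, -23.4, 43.2]
force: [-9.2, -4.1, 4.9]
grip_width: 0.055
grasp_force: 50.0
```

```bash
python3 -c "
from st import *
st(k,-191.5)
p=eyes.read_camera('wrist'); save(p,'w5.png',(240,160,400,280))"
```

```text
12.55 q [ 45.9 -11.6 -28.4 122.3 -18.4  34.9 -24. ] w 0.055 gf 49.99648170545697
pos in head mm [-0.36 -1.36 -2.54] roterr tool [  0.64   0.46 146.09]
F tool [-6.72  0.65 -8.92] M head [-1.235  1.441  0.637] F head [-4.16 -5.26  8.95] eff7 -0.1603903854265809
```

View pics/w5.png

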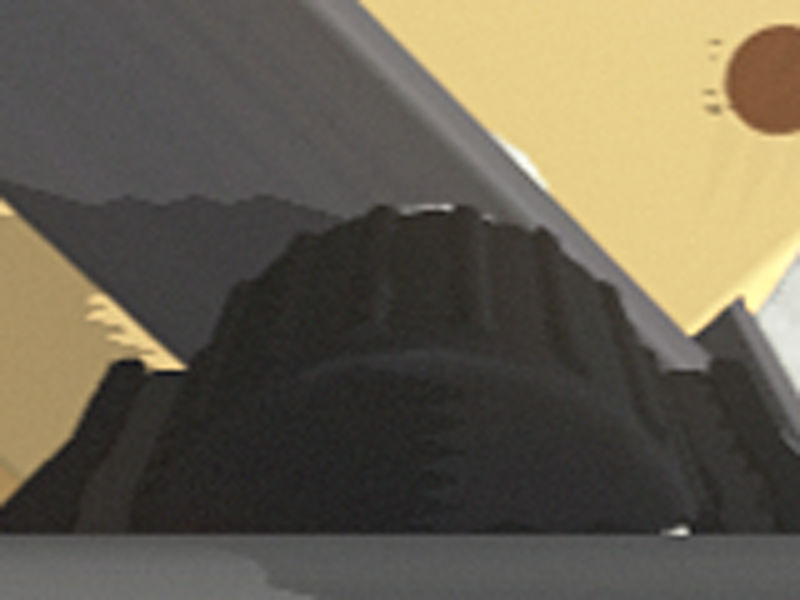

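The pointer tip is at (680,530), almost unchanged relative to the fingers, so the knob followed the grip. The first click is done and the torque is rising again, so stop here: release and retreat.

Emit:
drive_tool --angular '[[0, 0, 0], [0, 0, 0], [0, 0, 0], [0, 0, 0], [0, 0, 0], [0, 0, 0], [0, 0, 0], [0, 0, 0], [0, 0, 0], [0, 0, 0], [0, 0, 0], [0, 0, 0]]' --delta_pos '[[0, 0, 0], [0, 0, 0], [0, 0, 0], [0, 0, 0], [0, 0, 0], [0, 0, -0.8], [0, 0, -0.8], [0, 0, -0.8], [0, 0, -0.8], [0, 0, -0.8], [0, 0, -0.8], [0, 0, 0]]' --gripper '[8.7, 8.7, 8.7, 8.7, 8.7, 8.7, 8.7, 8.7, 8.7, 8.7, 8.7, 8.7]'

```text
time_s: 13.8
tool_pos: [0.5399, -0.1398, 0.2655]
tool_rot: [153.9, -23.6, 43.4]
force: [0.3, -0.6, 0.1]
grip_width: 0.0868
grasp_force: 0.0
```

```bash
python3 -c "
from st import *
st(k,-45.4)
plan(l+.05*Rh[:,2],toolR(Rh,-168.5),18)
from h import *
p=eyes.read_camera('wrist'); save(p,'w6.png'); print(proj(p,[k+.018*Rh[:,2],l+.016*Rh[:,2]]))"
```

```text
13.8 q [ 40.9 -17.2 -21.9 122.  -18.9  41.  -23.6] w 0.0868 gf 0.0
pos in head mm [ 2.27 -0.25 46.28] roterr tool [ 0.37 -0.12 -0.08]
F tool [-0.15  0.7   0.14] M head [0.005 0.677 0.03 ] F head [ 0.39 -0.6  -0.14] eff7 -0.1526322914287448
n 18 angular [-0.0003 -0.0003 -0.1193] delta_pos_cm [ 0.961  0.216 -0.005] deg/row 6.83
[[322.34135246 242.45568212]
 [139.93722107  67.12747109]]
```

View pics/w6.png

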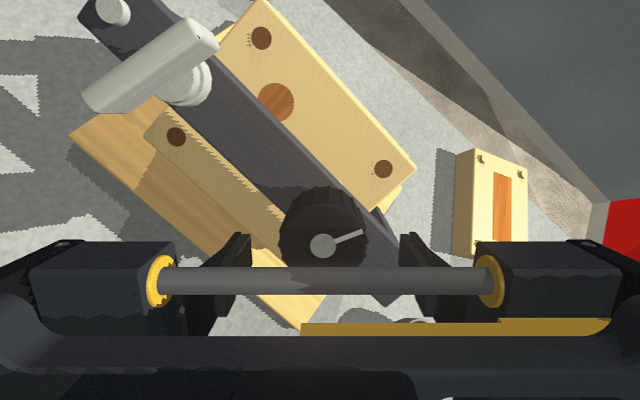

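View: the knob hub is at (322,246) and its pointer kept the same direction relative to the tool as before gripping, so the knob turned the full 146°. The wing's top centre is at about (142,62), against the projection (140,67). Now move over the lock.

Emit:
drive_tool --angular '[[0, 0, -0.1193], [0, 0, -0.1193], [0, 0, -0.1193], [0, 0, -0.1193], [0, 0, -0.1193], [0, 0, -0.1193], [0, 0, -0.1193], [0, 0, -0.1193], [0, 0, -0.1193], [0, 0, -0.1193], [0, 0, -0.1193], [0, 0, -0.1193], [0, 0, -0.1193], [0, 0, -0.1193], [0, 0, -0.1193], [0, 0, -0.1193], [0, 0, -0.1193], [0, 0, -0.1193], [0, 0, 0], [0, 0, 0]]' --delta_pos '[[0.961, 0.216, -0.005], [0.961, 0.216, -0.005], [0.961, 0.216, -0.005], [0.961, 0.216, -0.005], [0.961, 0.216, -0.005], [0.961, 0.216, -0.005], [0.961, 0.216, -0.005], [0.961, 0.216, -0.005], [0.961, 0.216, -0.005], [0.961, 0.216, -0.005], [0.961, 0.216, -0.005], [0.961, 0.216, -0.005], [0.961, 0.216, -0.005], [0.961, 0.216, -0.005], [0.961, 0.216, -0.005], [0.961, 0.216, -0.005], [0.961, 0.216, -0.005], [0.961, 0.216, -0.005], [0, 0, 0], [0, 0, 0]]' --gripper '[8.7, 8.7, 8.7, 8.7, 8.7, 8.7, 8.7, 8.7, 8.7, 8.7, 8.7, 8.7, 8.7, 8.7, 8.7, 8.7, 8.7, 8.7, 8.7, 8.7]'

```text
time_s: 15.85
tool_pos: [0.5567, 0.0051, 0.264]
tool_rot: [171.9, 33.7, 158.3]
force: [-0.3, -0.4, 0.3]
grip_width: 0.0868
grasp_force: 0.0
```

```bash
python3 - <<'E'
from st import *
st(l,-168.5)
p=eyes.read_camera('wrist')
def plane(p,px,h):
    o,d=ray(p,px); n=Rh[:,2]; t=((l+h*n-o)@n)/(d@n); return Rh.T@(o+t*d-l)*1000
print('proj axis top',proj(p,[l+.016*Rh[:,2]]))
for c in ['wrist','top']:
    q=p if c=='wrist' else eyes.read_camera(c)
    for r in models.cut_out(q,'lock')[:2]:
        m=r['pixels'].astype(np.uint8); print(c,r['p'],r['centre'],m.sum())
        if m.sum()>20:
            ct=max(cv2.findContours(m,0,2)[0],key=cv2.contourArea); print('bbox',cv2.boundingRect(ct))
g=cv2.cvtColor(p['pixels'],cv2.COLOR_RGB2GRAY)
L=cv2.createLineSegmentDetector().detect(g)[0][:,0]
for x1,y1,x2,y2 in L:
    a,b=plane(p,(x1,y1),.016),plane(p,(x2,y2),.016)
    if np.linalg.norm(a-b)>15 and max(abs(a[:2]).max(),abs(b[:2]).max())<60:
        d=b-a; print(np.round([x1,y1,x2,y2]),np.round(a[:2]),np.round(b[:2]),'cw angle from x',round(-np.degrees(np.arctan2(d[1],d[0]))%180,1))
E
```

```text
15.85 q [ 13.9 -17.  -19.  122.2   3.2  40.1  62.9] w 0.0868 gf 0.0
pos in head mm [-0.83  0.53 49.62] roterr tool [-0.13  0.48  0.11]
F tool [-0.06 -0.38 -0.36] M head [ 0.025  0.533 -0.074] F head [-0.01 -0.39  0.36] eff7 0.05918396171182394
proj axis top [[323.24910931 237.70308773]]
wrist 0.55 [322.8, 224.0] 2774
bbox (300, 172, 46, 95)
wrist 0.24 [12.9, 179.2] 1526
bbox (0, 154, 30, 59)
top 0.49 [313.4, 187.7] 180
bbox (308, 176, 13, 25)
[370. 152. 391. 165.] [-49.  39.] [-38.  50.] cw angle from x 134.0
[250. 234. 252. 266.] [-12. -46.] [ 10. -51.] cw angle from x 12.3
[252. 266. 397. 266.] [ 11. -51.] [30. 44.] cw angle from x 101.6
[315. 182. 314. 241.] [-37.   2.] [ 1. -7.] cw angle from x 12.9
[313. 242. 253. 253.] [ 2. -7.] [  1. -48.] cw angle from x 90.2
[358. 238. 396. 228.] [ 5. 22.] [ 3. 47.] cw angle from x 86.3
[297. 213. 303. 236.] [-20. -13.] [ -4. -13.] cw angle from x 179.4
[397. 266. 400. 234.] [30. 45.] [ 8. 49.] cw angle from x 11.6
[330. 263. 336. 184.] [19.  0.] [-33.  15.] cw angle from x 15.2
[356. 265. 349. 237.] [23. 17.] [ 3. 16.] cw angle from x 177.0
[337. 173. 331. 144.] [-40.  17.] [-58.  17.] cw angle from x 179.3
[356. 253. 397. 243.] [15. 19.] [13. 47.] cw angle from x 85.9
[398. 230. 360. 240.] [ 5. 48.] [ 6. 23.] cw angle from x 85.7
[382. 141. 344. 148.] [-54.  47.] [-54.  24.] cw angle from x 90.1
```

Two parallel wing edges, 12.6 mm apart, are centred on the axis at about 14° clockwise. Align, descend and close.

Emit:
drive_tool --angular '[[0, 0, 0.04], [0, 0, 0], [0, 0, 0], [0, 0, 0], [0, 0, 0], [0, 0, 0], [0, 0, 0], [0, 0, 0], [0, 0, 0], [0, 0, 0], [0, 0, 0], [0, 0, 0], [0, 0, 0], [0, 0, 0], [0, 0, 0], [0, 0, 0], [0, 0, 0], [0, 0, 0]]' --delta_pos '[[-0.08, 0.1, 0.48], [0, 0, 0.48], [0, 0, 0.48], [0, 0, 0.48], [0, 0, 0.48], [0, 0, 0.48], [0, 0, 0.48], [0, 0, 0.48], [0, 0, 0.48], [0, 0, 0.48], [0, 0, 0], [0, 0, 0], [0, 0, 0], [0, 0, 0], [0, 0, 0], [0, 0, 0], [0, 0, 0], [0, 0, 0]]' --gripper '[8.7, 8.7, 8.7, 8.7, 8.7, 8.7, 8.7, 8.7, 8.7, 8.7, 1.0, 1.0, 1.0, 1.0, 1.0, 1.0, 1.0, 1.0]' --squeeze 15

```text
time_s: 17.85
tool_pos: [0.5841, 0.0014, 0.2251]
tool_rot: [170.6, 33.3, 155.7]
force: [-18.2, -0.9, 15.0]
grip_width: 0.0309
grasp_force: 11.5
```

```bash
python3 -c "
from st import *
st(l,-166)"
```

```text
17.85 q [ 15.7 -11.1 -21.2 122.4   6.6  34.5  57.9] w 0.0309 gf 11.51346549988375
pos in head mm [-0.5   0.58  1.91] roterr tool [-0.02  0.52 -0.19]
F tool [  5.32  -4.71 -22.52] M head [-0.924  2.093 -0.174] F head [-6.1  -3.36 22.57] eff7 0.13535323552787304
```

Fingers stopped at 31 mm with 22 N along the axis: the tips are riding on the 36 mm disc. Open, lift 7 mm, close again.

Emit:
drive_tool --angular '[[0, 0, 0], [0, 0, 0], [0, 0, 0], [0, 0, 0], [0, 0, 0], [0, 0, 0], [0, 0, 0], [0, 0, 0], [0, 0, 0], [0, 0, 0], [0, 0, 0], [0, 0, 0], [0, 0, 0]]' --delta_pos '[[0, 0, 0], [0, 0, 0], [0, 0, 0], [0, 0, -0.35], [0, 0, -0.35], [0, 0, 0], [0, 0, 0], [0, 0, 0], [0, 0, 0], [0, 0, 0], [0, 0, 0], [0, 0, 0], [0, 0, 0]]' --gripper '[6.0, 6.0, 6.0, 6.0, 6.0, 1.0, 1.0, 1.0, 1.0, 1.0, 1.0, 1.0, 1.0]' --squeeze 15

```text
time_s: 19.15
tool_pos: [0.5802, 0.0011, 0.2305]
tool_rot: [170.6, 33.3, 155.7]
force: [-3.3, -3.7, 1.7]
grip_width: 0.0138
grasp_force: 15.0
```

```bash
python3 -c "
from st import *
st(l,-166)"
```

```text
19.15 q [ 15.5 -12.  -20.9 122.4   6.1  35.3  58.4] w 0.0138 gf 15.000260568922386
pos in head mm [-0.62 -0.24  8.53] roterr tool [ 0.03  0.52 -0.16]
F tool [ 0.31 -4.32 -2.98] M head [-0.899  0.746 -0.178] F head [-1.31 -4.13  2.99] eff7 0.08592381840571761
```

The wing is gripped (13.8 mm). Turn it clockwise.

Emit:
drive_tool --angular '[[0, 0, 0], [0, 0, 0.06], [0, 0, 0.12], [0, 0, 0.12], [0, 0, 0.12], [0, 0, 0.12], [0, 0, 0.12], [0, 0, 0.12], [0, 0, 0.12], [0, 0, 0.12], [0, 0, 0.12], [0, 0, 0.12], [0, 0, 0]]' --delta_pos '[[0, -0.05, 0], [0, 0, 0], [0, 0, 0], [0, 0, 0], [0, 0, 0], [0, 0, 0], [0, 0, 0], [0, 0, 0], [0, 0, 0], [0, 0, 0], [0, 0, 0], [0, 0, 0], [0, 0, 0]]' --gripper '[1.0, 1.0, 1.0, 1.0, 1.0, 1.0, 1.0, 1.0, 1.0, 1.0, 1.0, 1.0, 1.0]' --squeeze 20

```text
time_s: 20.45
tool_pos: [0.581, 0.0018, 0.2311]
tool_rot: [145.4, 2.1, 85.7]
force: [3.1, -2.6, -2.2]
grip_width: 0.0137
grasp_force: 20.0
```

```bash
python3 -c "
from st import *
st(l,-90)"
```

```text
20.45 q [ 28.2 -12.8 -31.9 122.1   0.5  34.8  -9. ] w 0.0137 gf 20.046912430843804
pos in head mm [0.34 0.53 8.59] roterr tool [ 0.35  0.22 -3.97]
F tool [-2.23  1.42  3.73] M head [-0.365 -0.038 -0.094] F head [ 1.55 -2.12 -3.75] eff7 -0.6679923087358475
```

Emit:
drive_tool --angular '[[0, 0, 0.04], [0, 0, 0.04], [0, 0, 0]]' --delta_pos '[[0, 0, 0], [0, 0, 0], [0, 0, 0]]' --gripper '[1.0, 1.0, 1.0]'

```text
time_s: 20.75
tool_pos: [0.581, 0.0018, 0.2311]
tool_rot: [145.4, -0.4, 82.1]
force: [4.1, -3.6, -2.9]
grip_width: 0.0141
grasp_force: 20.1
```

```bash
python3 -c "
from st import *
st(l,-90)"
```

```text
20.75 q [ 29.  -12.8 -32.5 122.    0.2  34.8 -13.1] w 0.0141 gf 20.053201768751023
pos in head mm [0.4  0.53 8.62] roterr tool [0.35 0.19 0.4 ]
F tool [-3.03  2.13  4.94] M head [-0.485 -0.212  0.14 ] F head [ 2.08 -3.03 -4.96] eff7 -0.464260820299387
```

Emit:
drive_tool --angular '[[0, 0, 0.03], [0, 0, 0]]' --delta_pos '[[0, 0, 0], [0, 0, 0]]' --gripper '[1.0, 1.0]'

```text
time_s: 20.95
tool_pos: [0.581, 0.0019, 0.2311]
tool_rot: [145.4, -1.3, 80.7]
force: [5.2, -3.5, -2.4]
grip_width: 0.014
grasp_force: 20.3
```

```bash
python3 -c "
from st import *
st(l,-90)"
```

```text
20.95 q [ 29.3 -12.9 -32.8 122.    0.   34.8 -14.7] w 0.014 gf 20.343094543971176
pos in head mm [0.35 0.68 8.63] roterr tool [0.36 0.19 2.05]
F tool [-2.68  3.33  5.2 ] M head [-0.507 -0.11   0.472] F head [ 3.2  -2.78 -5.23] eff7 -0.6438410840928555
```

Torque climbs steeply: the wing is at its stop. Release and back off.

Emit:
drive_tool --angular '[[0, 0, 0], [0, 0, 0], [0, 0, 0], [0, 0, 0], [0, 0, 0], [0, 0, 0], [0, 0, 0], [0, 0, 0], [0, 0, 0], [0, 0, 0], [0, 0, 0]]' --delta_pos '[[0, 0, 0], [0, 0, 0], [0, 0, 0], [0, 0, 0], [0, 0, -0.8], [0, 0, -0.8], [0, 0, -0.8], [0, 0, -0.8], [0, 0, -0.8], [0, 0, -0.8], [0, 0, 0]]' --gripper '[5.0, 5.0, 5.0, 5.0, 5.0, 5.0, 5.0, 5.0, 5.0, 5.0, 5.0]'

```text
time_s: 22.05
tool_pos: [0.5551, 0.0087, 0.2703]
tool_rot: [145.4, -1.6, 80.9]
force: [0.1, 1.4, -0.4]
grip_width: 0.0502
grasp_force: 0.0
```

```bash
python3 - <<'E'
from st import *
st(l,-90)
p=eyes.read_camera('wrist')
def plane(p,px,h):
    o,d=ray(p,px); n=Rh[:,2]; t=((l+h*n-o)@n)/(d@n); return Rh.T@(o+t*d-l)*1000
g=cv2.cvtColor(p['pixels'],cv2.COLOR_RGB2GRAY)
for x1,y1,x2,y2 in cv2.createLineSegmentDetector().detect(g)[0][:,0]:
    a,b=plane(p,(x1,y1),.022),plane(p,(x2,y2),.022); d=b-a; an=-np.degrees(np.arctan2(d[1],d[0]))%180
    if np.linalg.norm(d)>15 and max(abs(a[:2]).max(),abs(b[:2]).max())<60 and 60<an<120: print(np.round(a[:2]),np.round(b[:2]),round(an,1))
P=pickle.load(open('P.pkl','rb'))
q=eyes.read_camera('top')
for t in ['beaker_rim','claycup_rim','spray_mid']: print(t,[np.round(models.search_frame(q,t)[0]['centre'],1)])
# bystander change vs first top picture
d=np.abs(q['pixels'].astype(int)-P['top']['pixels']).sum(2)
for n,(c,r) in dict(beaker=(167,241),cup=(455,205),can=(178,193)).items(): print(n,(d[r-20:r+20,c-20:c+20]>90).mean().round(3))
E
```

```text
22.05 q [  8.8 -17.3 -15.  122.    5.1  41.  -19.4] w 0.0502 gf 0.0
pos in head mm [ 1.03  3.96 55.92] roterr tool [0.36 0.48 2.04]
F tool [ 1.33 -0.38  0.27] M head [ 0.081  0.599 -0.025] F head [-0.33  1.35 -0.26] eff7 -0.5224250257015228
[ 29. -18.] [29.  4.] 91.4
[ 39. -57.] [ 35. -40.] 77.4
[  8. -16.] [ 8. 43.] 90.0
[13.  2.] [18. 17.] 107.9
[-17. -55.] [-17. -39.] 89.6
[-36. -38.] [-41. -54.] 107.2
[52. 40.] [ 52. -12.] 90.1
[ 1. 36.] [ -1. -16.] 91.8
[ 54. -13.] [54. 40.] 90.0
[-48.  35.] [-48.  -4.] 90.2
beaker_rim [array([165.4, 240.5])]
claycup_rim [array([453.5, 204.5])]
spray_mid [array([355.9, 167.2])]
beaker 0.101
cup 0.0
can 0.0
```

```bash
python3 -c "
from h import *
print(env.sign_off())"
```

```text
the job is handed in; nothing more can be done
None
```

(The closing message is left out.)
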